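# Set the tension and close the cam press on the cork coasters

### The arm

A 6-joint arm with a two-finger parallel gripper is mounted at the origin on a cart in front of the work surface, level with it; the furniture and walls round the work are solid. World frame = base frame: x ahead of the robot, y to its left, z up, the work surface at z = 0. Lengths are in mm, angles in rad, forces in N, time in s.
With the tool pointing down it reaches from about 275 to 1000 mm from the base axis. Payload 8.4 kg.
Tool frame: the origin (TCP) lies at the very end of the fingers, on their centre line; the grasp point (between the pads) lies 19 mm behind it; z points along the fingers, y is the direction in which the jaws open and shut (so a half turn about z gives the same grasp; the last joint's range is limited). The gripper opens to 85 mm and grips with 20 to 120 N. Pads are 22 mm wide; open, the fingers measure 114 mm over their backs; the gripper's body (76 mm by 85 mm) begins 54 mm behind the grasp point. The pads swing forward as they close: fully open they stand 13 mm farther back than shut.
Start: joints at [1.307, 0.353, 1.633, -0, 1.155, -0.002], TCP at [161.761, 603.706, 231.281] pointing down, gripper open.
Joint ranges: [-2.63, 2.63], [-0.92, 2.1], [0.06, 2.66], [-1.3, 4.44], [0, 2.69], [-3.02, 3.02]. Speed limits (rad/s): [2.22, 2.22, 2.79, 3.14, 3.14, 3.14].

### API

Orientations are given as [roll, pitch, yaw] about the fixed x, y, z axes, in that order (R = Rz(yaw) Ry(pitch) Rx(roll)).
In Python, from rig import r gives the robot as it stands.
- The arm moves only by the tool jog_arm, never from a script. Its argument "increments" is text: rows parted by semicolons, each of 7 numbers parted by spaces: the shift along the tool's x, y, z in cm, then the turn, a rotation vector about the tool's x, y, z in rad, then the opening, from -1 (shut) to 1 (fully open). A call has exactly 8 rows; each row shifts and turns the commanded pose from where the row before left it, along the tool's axes as they then stand; what a row does not reach is not made up. A row lasts 1/10 s, in which the tool goes at most 50 mm and 8.59 degrees, less where a joint would pass 70% of its speed; a pose out of reach is approached as far as the arm can. A call with a gripper value outside its range is refused whole. The fingers move at their own pace and stop on an object; "squeeze" is the grip in N (left out, the last holds). Time passes only in rows, so rows that do not move let the fingers close, or fill a call up. It gives the time, the measured TCP pose, the force and the opening at its end, in the units of the state.
- r.sense(): the state, without advancing time (a new reading comes with each control period).
- r.grab_frame(name): name is "scene" or "top"; returns the picture (480x640x3 uint8, red, green, blue); there is no depth.
- r.camera_info(name): a dict with "K" (3x3 intrinsics, pixels), "rvec" (rotation vector, rad) and "tvec" (3), from world to camera coordinates, as OpenCV has them. Camera axes: x right, y down, z forward; pixel columns grow to the right and rows downward; lengths in mm; the calibration is good to about 2 mm. A picture is of the moment at which its call begins. camera_info takes no time and is no camera call.
- r.sign_off(): hands the job in, once; it reports no verdict.
The state is a dict: "clock": time; "qpos": joint angles; "qvel": joint speeds; "joint_efforts": joint torques, N m; "eef_pos": TCP position; "tcp_rot": TCP orientation; "contact_force": force on the tool from outside, world axes, zero at the start; "wrist_torque": the same for the moment, N m; "opening": opening from 0.0 (shut) to 1.0 (fully open).
Only numpy, scipy, OpenCV 4.12 (cv2) and the standard library are available. Lean on these libraries where they do the work, as an engineer would, in place of code of your own. Each camera call takes 0.05 s, during which the arm holds its last target.

### The job

The cork coasters lie in the little press on the bar with its red quick-release lever still up. First turn the black adjusting nut clockwise until its white pointer stripe is at the red mark on the dial; then flip the red lever all the way down to clamp the coasters, leave the nut at the mark, and let go.

Things in the scene. Friction and masses are not known exactly. Their poses are not given: they have to be found in the camera images.
- nut_grip (a point): Grip point on the adjusting nut's upright axis, 86 mm up; fixed to the press. Axes of the press: -x its front (where the lever points), y from lever to nut side, z up. Nut: black grip bar 44 mm long, 10 thick, 64 to 96 mm up, white stripe at its pointer end, on a brass disc 38 wide; white dial 68 wide under it, top 60 up. Press: fixed, dark wood base 120x190, 12 high, aluminium yoke.
- tension_nut (a joint): Angle of the nut, rad: 0 when the pointer end of its grip bar points to the press's front (-x), growing clockwise seen from above (towards the press's +y). The red mark on the dial is at 1.3. It starts at 0 to 0.4, can turn from -0.1 to 2.4, has light friction (0.06 N m) and stays where it is left.
- cam_lever (a joint): Angle of the red lever, rad: 0 fully down (level, pointing to the press's front, top face 72 mm above the worktop), growing as it is raised; starts at 0.7 to 1.0, at most 1.2. Its level pin lies along y, 68 mm up, 130 mm from the nut's axis in the press's -y. Friction 0.15 N m, stays where left; a push straight down 40 to 60 mm in front of the pin closes it.
- lever_pad (a point): Middle of the upper face of the red lever's paddle, 75 mm from the pin along the lever; it moves with the lever. The lever is 98 mm long from its pin and 8 mm thick; 12 mm wide, and 22 mm wide over its last 40 mm.

How it is judged:
By the outcome, as a careful person would: the job done as asked, in the order asked, and still so for the second after the job is handed in, with the robot touching nothing.
It also fails if it takes over 42 s, if anything falls off the work surface, if the arm or the gripper's body presses on something with over 40 N, if the wrist force passes 120 N, or if a joint passes its speed limit or range.

## Working session

There is one attempt and no reset: what is moved stays moved. The work goes in short steps, Python scripts to look and compute and a tool call to move; the robot and the scene stay as the last step left them, time stands still between calls to the robot, and variables do not carry over. Pictures are saved under pics/ and viewed, and the job is handed in when it is done.

Besides the shell and the picture viewer there is one more tool, called after "Emit:" in YAML: its name, and indented under it one key for each argument. jog_arm: Moves the arm, as the interface text tells. Its arguments: {"type":"object","properties":{"increments":{"type":"string"},"squeeze":{"type":"number"}},"required":["increments"]}

```bash
mkdir -p pics; ls; cat > h.py <<'E'
import numpy as np,cv2
from rig import r
def cam(n):
    c=r.camera_info(n);return np.array(c["K"],float),cv2.Rodrigues(np.array(c["rvec"],float))[0],np.array(c["tvec"],float).ravel()
def ray(n,u,v):
    K,R,t=cam(n);return -R.T@t,R.T@np.linalg.solve(K,[u,v,1.])
def onz(n,u,v,z):
    o,d=ray(n,u,v);return o+d*(z-o[2])/d[2]
def proj(n,P):
    K,R,t=cam(n);q=(K@(R@np.atleast_2d(P).T+t[:,None])).T;return q[:,:2]/q[:,2:]
def snap(n,f):
    im=np.array(r.grab_frame(n));cv2.imwrite('pics/'+f,im[:,:,::-1]);return im
E
python3 - <<'E'
from h import *
for n in("scene","top"):
    snap(n,n+'0.png');K,R,t=cam(n);print(n,K.round(1).tolist(),(-R.T@t).round(),R[2].round(2))
print(r.sense())
E
```

```text
pics
scene [[538.9, 0.0, 316.6], [0.0, 538.9, 240.6], [0.0, 0.0, 1.0]] [  80. -405.  688.] [ 0.5   0.53 -0.68]
top [[611.6, 0.0, 311.0], [0.0, 611.6, 244.0], [0.0, 0.0, 1.0]] [413.  53. 957.] [ 0.1 -0.  -1. ]
{'clock': 0.1, 'qpos': array([ 1.30659742e+00,  3.53561113e-01,  1.63404949e+00, -5.84267461e-06,
        1.15520171e+00, -2.39947718e-03]), 'qvel': array([ 0.00062509, -0.00234868, -0.00115116,  0.00073445,  0.00103531,
        0.00100878]), 'joint_efforts': array([-9.29236012e-04, -6.06355476e+01, -3.42818427e+01,  2.79165653e-05,
        3.98222866e-03, -1.09918722e-05]), 'eef_pos': array([161.65349793, 603.29705997, 230.65225373]), 'tcp_rot': array([-3.14037298e+00,  2.41588620e-06,  2.87979559e+00]), 'contact_force': array([ 0.19425506, -0.63505082,  0.3773354 ]), 'wrist_torque': array([-0.03986948, -0.01038083,  0.07259343]), 'opening': 0.9954781480080444}
```

View pics/scene0.png

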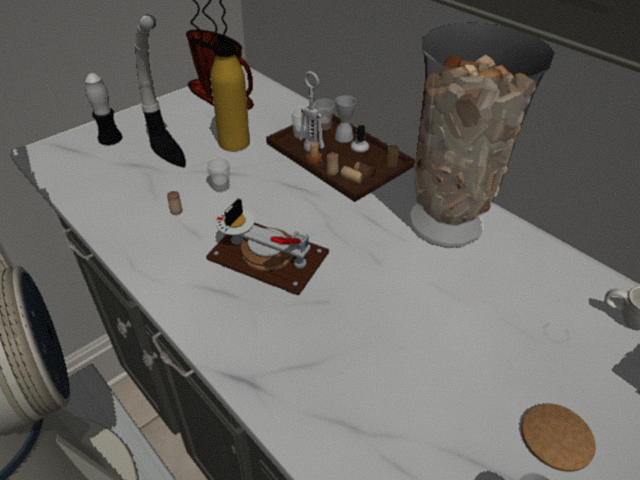

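View pics/top0.png

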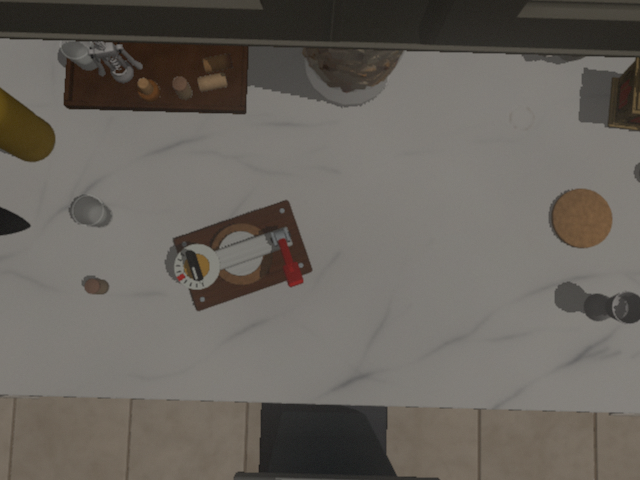

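The top view shows the press around (243,255), the nut and dial at about (197,267), and the red lever from about (283,237) to (294,285). I'll zoom in on both views.

```bash
python3 - <<'E'
import cv2,numpy as np
a=cv2.imread('pics/top0.png')[195:315,165:320];b=cv2.imread('pics/scene0.png')[190:300,195:335]
cv2.imwrite('pics/tz.png',cv2.resize(a,None,fx=5,fy=5,interpolation=cv2.INTER_CUBIC))
cv2.imwrite('pics/sz.png',cv2.resize(b,None,fx=5,fy=5,interpolation=cv2.INTER_CUBIC))
E
```

```text
(no output)
```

View pics/tz.png

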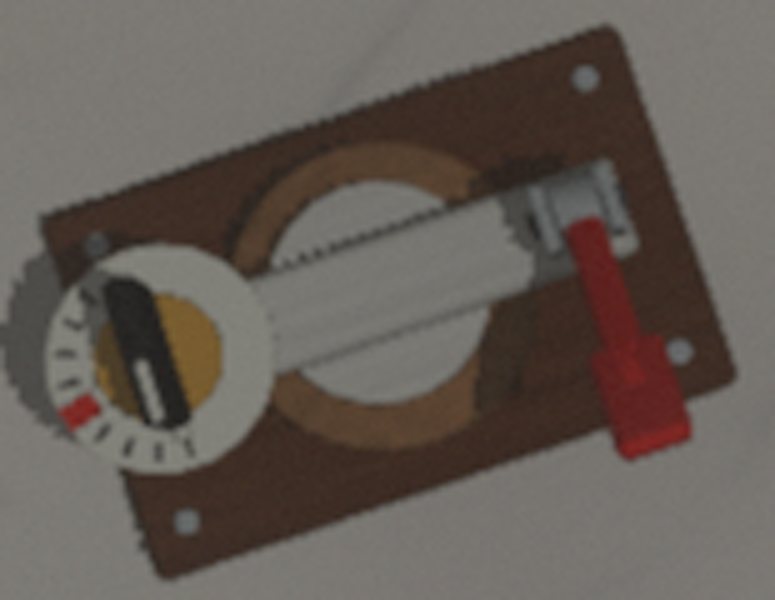

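View pics/sz.png

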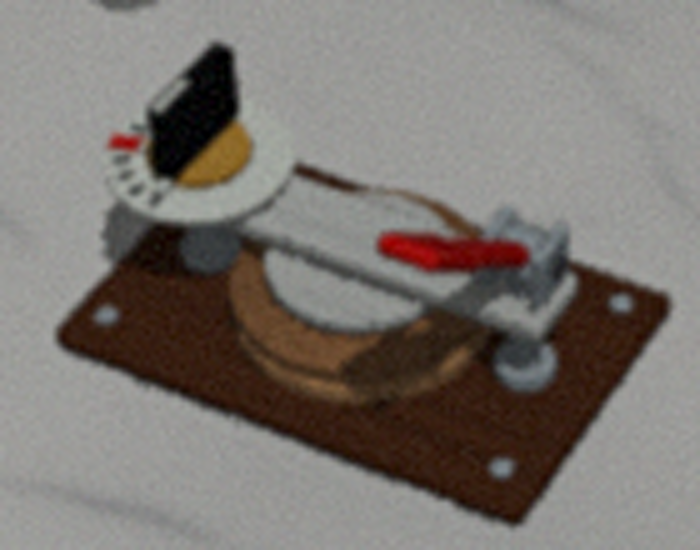

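```bash
cat > m.py <<'E'
from h import *
def mask(im,f):
    hsv=cv2.cvtColor(im,cv2.COLOR_RGB2HSV).astype(int);return f(*[hsv[...,i] for i in range(3)]).astype(np.uint8)
def big(m,roi):
    z=np.zeros_like(m);x0,y0,x1,y1=roi;z[y0:y1,x0:x1]=m[y0:y1,x0:x1]
    n,l,s,c=cv2.connectedComponentsWithStats(z);k=1+np.argmax(s[1:,4]);return (l==k).astype(np.uint8)
def pts(m): v,u=np.nonzero(m);return np.c_[u,v].astype(np.float32)
E
python3 - <<'E'
from m import *
im=cv2.imread('pics/top0.png')[:,:,::-1].copy()
hsv=cv2.cvtColor(im,cv2.COLOR_RGB2HSV)
for p in[(180,250),(197,290),(191,265),(194,273),(215,262),(210,268),(230,250),(290,280),(188,240)]:print(p,hsv[p[1],p[0]])
# base
b=big(mask(im,lambda h,s,v:(s>90)&(v<85)&((h<20)|(h>170))&(v>20)),(165,195,320,315))
hull=cv2.convexHull(pts(b));
rect=cv2.minAreaRect(hull);bx=cv2.boxPoints(rect);W=np.array([onz('top',*p,12) for p in bx]);print(bx.round(1),W.round(1),np.linalg.norm(W-np.roll(W,1,0),axis=1).round(1),W.mean(0).round(1))
# bar
k=big(mask(im,lambda h,s,v:(v<45)),(180,245,208,288));print('bar',k.sum(),cv2.minAreaRect(pts(k)),[ [onz('top',*p,96).round(1).tolist()] for p in cv2.boxPoints(cv2.minAreaRect(pts(k)))])
red=mask(im,lambda h,s,v:(s>120)&((h<6)|(h>174))&(v>70))
m=big(red,(170,265,190,290));mu=pts(m).mean(0);print('mark',m.sum(),mu,onz('top',*mu,60).round(1))
l=big(red,(270,225,315,300));q=cv2.boxPoints(cv2.minAreaRect(pts(l)));print('lever',l.sum(),q.round(1).tolist())
w=mask(im,lambda h,s,v:(s<40)&(v>95));print(w[240:292,170:226].sum())
out=im.copy();out[b>0]=[0,255,0];out[k>0]=[0,0,255];out[m>0]=[255,255,0];out[l>0]=[255,0,255]
cv2.imwrite('pics/mk.png',cv2.resize(out[195:315,165:320,::-1],None,fx=5,fy=5))
E
```

```text
(180, 250) [13 59 52]
(197, 290) [11 90 62]
(191, 265) [23 26 40]
(194, 273) [ 30  17 119]
(215, 262) [ 27  18 129]
(210, 268) [ 27  18 131]
(230, 250) [ 23  17 120]
(290, 280) [  1 165  96]
(188, 240) [11 99 62]
[[174.  238. ]
 [288.  200. ]
 [311.5 270.5]
 [197.5 308.5]] [[509.1 264.1  12. ]
 [573.9  89.3  12. ]
 [464.8  49.5  12. ]
 [401.5 222.6  12. ]] [115.4 186.5 116.2 184.4] [487.3 156.4  12. ]
bar 183 ((193.65000915527344, 264.95001220703125), (30.674089431762695, 8.221921920776367), 71.56504821777344) [[[481.6, 229.1, 96.0]], [[485.6, 218.2, 96.0]], [[445.0, 202.7, 96.0]], [[441.1, 213.5, 96.0]]]
mark 31 [180.54839 276.8387 ] [447.4 241.   60. ]
lever 539 [[274.1000061035156, 241.3000030517578], [288.79998779296875, 236.39999389648438], [303.8999938964844, 281.70001220703125], [289.20001220703125, 286.6000061035156]]
1338
```

View pics/mk.png

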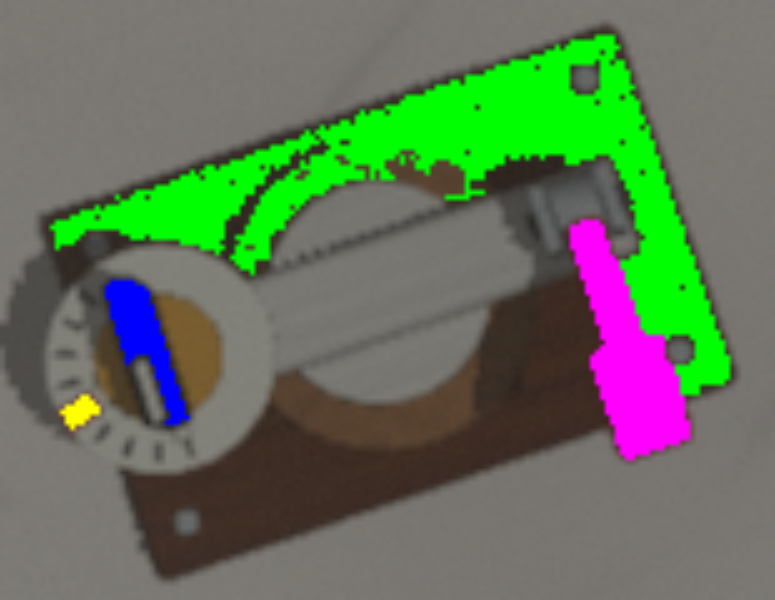

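```bash
python3 - <<'E'
from m import *
im=cv2.imread('pics/top0.png')[:,:,::-1].copy()
c=np.array([[42,217],[612,28],[735,378],[165,578]])/5.+[165,195]-0.4
W=np.array([onz('top',*p,12) for p in c]);print(W.round(1).tolist(),np.linalg.norm(W-np.roll(W,1,0),axis=1).round(1),W.mean(0).round(1))
e1=W[0]-W[1];e2=W[3]-W[2];f1=W[0]-W[3];f2=W[1]-W[2]
print('yaw',[np.degrees(np.arctan2(-e[0],e[1])).round(1) for e in(e1,e2)],[np.degrees(np.arctan2(e[1],e[0])).round(1) for e in(f1,f2)])
m=mask(im,lambda h,s,v:((s<45)&(v>100)))
roi=np.zeros_like(m);roi[235:300,165:235]=m[235:300,165:235]
n,l=cv2.connectedComponents(roi);m=(l==l[262,218]).astype(np.uint8) if roi[262,218] else roi
cs,_=cv2.findContours(m,cv2.RETR_EXTERNAL,cv2.CHAIN_APPROX_NONE)
p=max(cs,key=len)[:,0].astype(np.float32)
d=np.hypot(*(p-[197,266.8]).T);s=p[(d>21)&(d<25)&(p[:,0]<212)];print(len(s))
el=cv2.fitEllipse(s);print('dial top',el,onz('top',*el[0],60).round(1))
o=onz('top',*el[0],60);e=[np.hypot(*(onz('top',*q,60)-o)[:2]) for q in s];print('r',np.mean(e),np.std(e))
mk=onz('top',180.55,276.84,60)-o;print('mark dir',np.degrees(np.arctan2(mk[1],mk[0]))%360,np.hypot(*mk[:2]))
print('eye',onz('top',196.6,266.4,60).round(1))
g=im
# scene view of hits
sc=proj('scene',[o,o+[0,0,26]]);print(sc.round(1))
E
```

```text
[[509.1, 265.7, 12.0], [573.6, 90.8, 12.0], [465.3, 49.3, 12.0], [398.9, 222.4, 12.0]] [118.4 186.4 116.  185.4] [486.7 157.1  12. ]
yaw [np.float64(20.3), np.float64(21.0)] [np.float64(21.5), np.float64(21.0)]
88
dial top ((196.51541137695312, 266.52520751953125), (44.10955810546875, 45.9669303894043), 40.958412170410156) [463.2 218.3  60. ]
r 32.97069460180263 0.8884293191791118
mark dir 124.8811869799576 27.584799011960655
eye [463.4 218.2  60. ]
[[234.7 220.7]
 [233.3 209.4]]
```

```bash
python3 - <<'E'
from m import *
a=onz('top',190.2,251.2,96);b=onz('top',197.8,279.4,96);print(a,b,(a+b)/2,np.hypot(*(b-a)[:2]),np.degrees(np.arctan2(*(b-a)[1::-1]))%360)
a=onz('top',192.8,267.5,96);b=onz('top',196.3,279.,96);print('stripe',a,b,np.degrees(np.arctan2(*(b-a)[1::-1]))%360)
# scene: bar top edge
a=onz('scene',195+157/5,190+100/5,96);b=onz('scene',195+228/5,190+46/5,96);print(a,b,np.degrees(np.arctan2(*(a-b)[1::-1]))%360,(a+b)/2)
E
```

```text
[482.54902831 221.62145888  96.        ] [443.14725407 209.06099114  96.        ] [462.84814119 215.34122501  96.        ] 41.35535229266713 197.6812018920606
stripe [459.65882253 216.86715464  96.        ] [443.64744786 211.19123648  96.        ] 199.51905378809488
[447.17727141 214.53737541  96.        ] [482.73534701 222.0960379   96.        ] 192.00086364138323 [464.95630921 218.31670665  96.        ]
```

Emit:
jog_arm:
  increments: "-2.4 -1.8 0 0 0 0 0.1;-2.4 -1.8 0 0 0 0 0.1;-2.4 -1.8 0 0 0 0 0.1;-2.4 -1.8 0 0 0 0 0.1;-2.4 -1.8 0 0 0 0 0.1;-2.4 -1.8 0 0 0 0 0.1;-2.4 -1.8 0 0 0 0 0.1;-2.4 -1.8 0 0 0 0 0.1"
  squeeze: 40

```text
clock: 0.9
eef_pos: [310.4, 413.7, 231.0]
tcp_rot: [-3.141, -0.0, 2.88]
contact_force: [-0.0, -0.1, 0.2]
opening: 0.553
```

Emit:
jog_arm:
  increments: "-2.5 -1.9 0 0 0 0 0.1;-2.5 -1.9 0 0 0 0 0.1;-2.5 -1.9 0 0 0 0 0.1;-2.5 -1.9 0 0 0 0 0.1;-2.5 -1.9 0 0 0 0 0.1;-2.5 -1.9 0 0 0 0 0.1;-2.5 -1.9 0 0 0 0 0.1;-2.5 -1.9 0 0 0 0 0.1"

```text
clock: 1.7
eef_pos: [464.3, 215.1, 231.1]
tcp_rot: [-3.141, -0.0, 2.88]
contact_force: [0.1, -0.1, -0.4]
opening: 0.547
```

Emit:
jog_arm:
  increments: "0 0 1 0 0 -0.11 0.1;0 0 1 0 0 -0.11 0.1;0 0 1 0 0 -0.11 0.1;0 0 1 0 0 -0.11 0.1;0 0 1 0 0 -0.11 0.1;0 0 1 0 0 0 0.1;0 0 0 0 0 0 0.1;0 0 0 0 0 0 0.1"

```text
clock: 2.5
eef_pos: [463.7, 216.3, 171.2]
tcp_rot: [-3.141, -0.001, -2.856]
contact_force: [-0.2, 0.3, -0.3]
opening: 0.551
```

Emit:
jog_arm:
  increments: "0 0.1 1.5 0 0 0 0.1;0 0 1.5 0 0 0 0.1;0 0 1.5 0 0 0 0.1;0 0 1.5 0 0 0 0.1;0 0 1.5 0 0 0 0.1;0 0 1.5 0 0 0 0.1;0 0 1.2 0 0 0 0.1;0 0 0 0 0 0 0.1"

```text
clock: 3.3
eef_pos: [462.9, 217.0, 68.3]
tcp_rot: [-3.141, -0.002, -2.854]
contact_force: [-0.3, 0.8, -0.6]
opening: 0.552
```

```bash
python3 - <<'E'
from m import *
im=snap('scene','s1.png');cv2.imwrite('pics/s1z.png',cv2.resize(im[120:320,130:390,::-1],None,fx=3,fy=3))
print(r.sense()['eef_pos'],r.sense()['contact_force'])
E
```

```text
[463.33363282 217.21899401  69.0692965 ] [ 1.18236868 -1.43425967  0.48482828]
```

View pics/s1z.png

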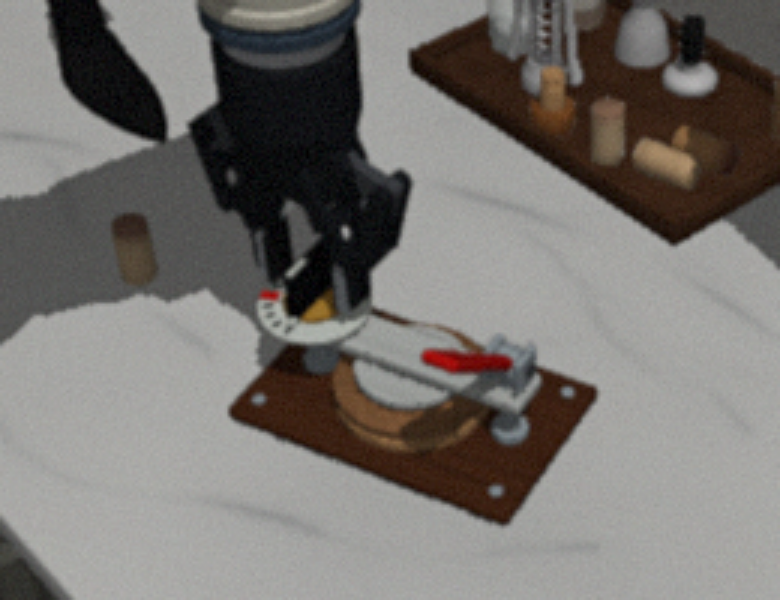

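The open fingers straddle the black bar, which is at about (312,280) in the zoom and roughly midway between them. Closing on it.

Emit:
jog_arm:
  increments: "0 0 0 0 0 0 -1;0 0 0 0 0 0 -1;0 0 0 0 0 0 -1;0 0 0 0 0 0 -1;0 0 0 0 0 0 -1;0 0 0 0 0 0 -1;0 0 0 0 0 0 -1;0 0 0 0 0 0 -1"
  squeeze: 40

```text
clock: 4.15
eef_pos: [464.1, 218.6, 70.2]
tcp_rot: [3.14, 0.002, -2.854]
contact_force: [-1.7, 5.9, 2.9]
opening: 0.107
```

Emit:
jog_arm:
  increments: "0 0.05 0 0 0 0.12 -1;0 0 0 0 0 0.12 -1;0 0 0 0 0 0.12 -1;0 0 0 0 0 0.12 -1;0 0 0 0 0 0.12 -1;0 0 0 0 0 0.12 -1;0 0 0 0 0 0.12 -1;0 0 0 0 0 0 -1"

```text
clock: 4.95
eef_pos: [463.9, 217.8, 70.2]
tcp_rot: [3.141, 0.001, 2.586]
contact_force: [-0.8, -2.0, 5.7]
opening: 0.108
```

Emit:
jog_arm:
  increments: "0 0 0 0 0 0.1 -1;0 0 0 0 0 0.1 -1;0 0 0 0 0 0.1 -1;0 0 0 0 0 0.09 -1;0 0 0 0 0 0 -1;0 0 0 0 0 0 -1;0 0 0 0 0 0 -1;0 0 0 0 0 0 -1"

```text
clock: 5.75
eef_pos: [463.5, 217.5, 70.2]
tcp_rot: [3.141, 0.001, 2.2]
contact_force: [-1.6, -3.0, 7.2]
opening: 0.105
```

```bash
python3 - <<'E'
from m import *
im=snap('scene','s2.png');cv2.imwrite('pics/s2z.png',cv2.resize(im[190:300,195:335,::-1],None,fx=5,fy=5,interpolation=cv2.INTER_CUBIC))
print(r.sense()['eef_pos'],r.sense()['contact_force'])
E
```

```text
[463.50439105 217.47317617  70.19918095] [-0.6323835  -2.38666679  7.10336795]
```

View pics/s2z.png

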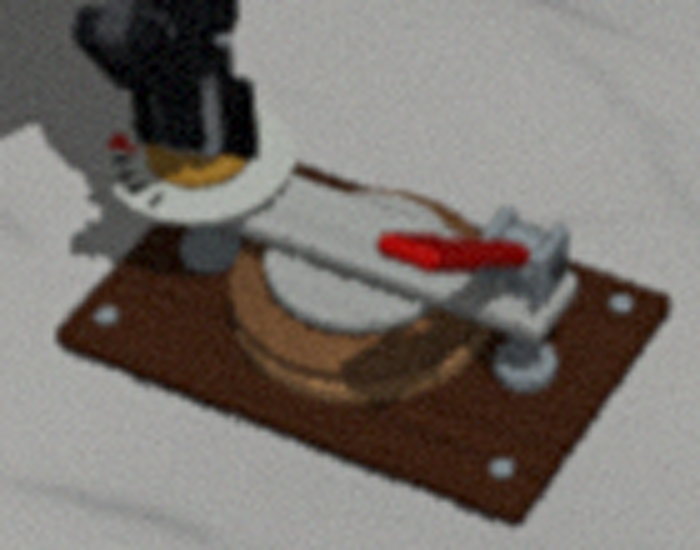

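Emit:
jog_arm:
  increments: "0 0 0 0 0 0 0.1;0 0 0 0 0 0 0.1;0 0 0 0 0 0 0.1;0 0 0 0 0 0 0.1;0 0 -1 0 0 0 0.1;0 0 -2 0 0 0 0.1;0 0 -2.5 0 0 0 0.1;0 0 -2.5 0 0 0 0.1"

```text
clock: 6.6
eef_pos: [463.2, 217.7, 150.6]
tcp_rot: [-3.141, -0.0, 2.2]
contact_force: [0.7, 0.2, -1.0]
opening: 0.554
```

Emit:
jog_arm:
  increments: "0 0 -1.5 0 0 0 0.1;0 0 -2 0 0 0 0.1;-2 -1.4 -1 0 0 0 -1;-2 -1.4 0 0 0 0 -1;-2 -1.4 0 0 0 0 -1;-2 -1.4 0 0 0 0 -1;-2 -1.4 0 0 0 0 -1;-1.2 -1.2 0 0 0 0 -1"

```text
clock: 7.4
eef_pos: [463.1, 77.7, 195.0]
tcp_rot: [3.141, 0.001, 2.199]
contact_force: [0.8, -0.7, -0.6]
opening: 0.004
```

```bash
python3 - <<'E'
from m import *
im=snap('scene','s3.png');a=cv2.resize(im[190:300,195:335,::-1],None,fx=4,fy=4,interpolation=cv2.INTER_CUBIC);cv2.imwrite('pics/s3z.png',a)
im=snap('top','t3.png');a=cv2.resize(im[195:315,165:320,::-1],None,fx=5,fy=5,interpolation=cv2.INTER_CUBIC);cv2.imwrite('pics/t3z.png',a)
print(r.sense()['eef_pos'],r.sense()['contact_force'])
E
```

```text
[462.59830189  77.45950741 194.87078058] [-0.11497119 -0.02501792  0.99668033]
```

View pics/s3z.png

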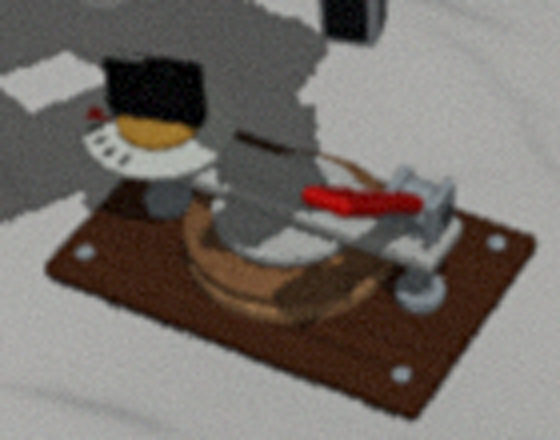

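View pics/t3z.png

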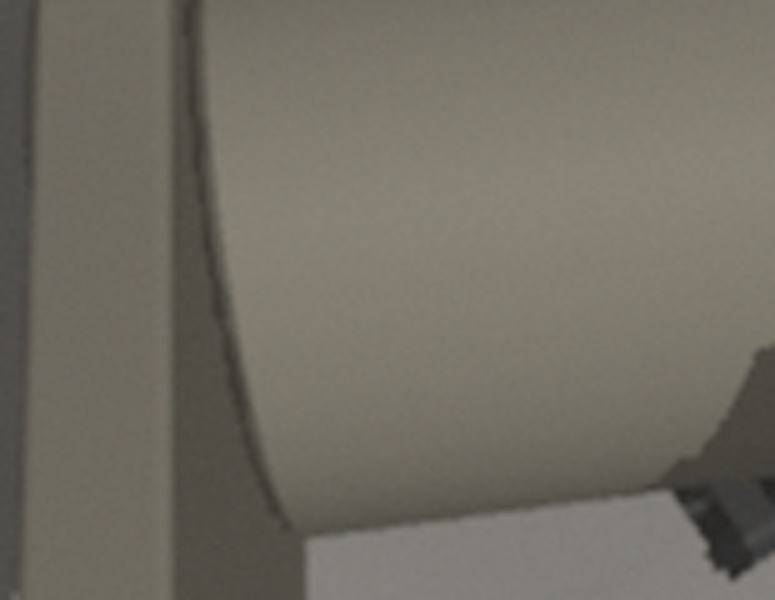

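The arm blocks the top view. There is plenty of time, so I'll move aside to check the nut before clamping.

Emit:
jog_arm:
  increments: "-2.4 -1.8 0 0 0 0 -1;-2.4 -1.8 0 0 0 0 -1;-2.4 -1.8 0 0 0 0 -1;-2.4 -1.8 0 0 0 0 -1;-2.4 -1.8 0 0 0 0 -1;-2.4 -1.8 0 0 0 0 -1;-2.4 -1.8 0 0 0 0 -1;-2.4 -1.8 0 0 0 0 -1"

```text
clock: 8.3
eef_pos: [459.9, -161.6, 194.8]
tcp_rot: [3.141, 0.0, 2.2]
contact_force: [0.5, 0.1, -0.1]
opening: 0.003
```

```bash
python3 - <<'E'
from m import *
im=snap('top','t4.png');a=cv2.resize(im[195:315,165:320,::-1],None,fx=5,fy=5,interpolation=cv2.INTER_CUBIC);cv2.imwrite('pics/t4z.png',a)
im=snap('scene','s4.png');a=cv2.resize(im[190:260,205:275,::-1],None,fx=8,fy=8,interpolation=cv2.INTER_CUBIC);cv2.imwrite('pics/s4z.png',a)
E
```

```text
(no output)
```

View pics/t4z.png

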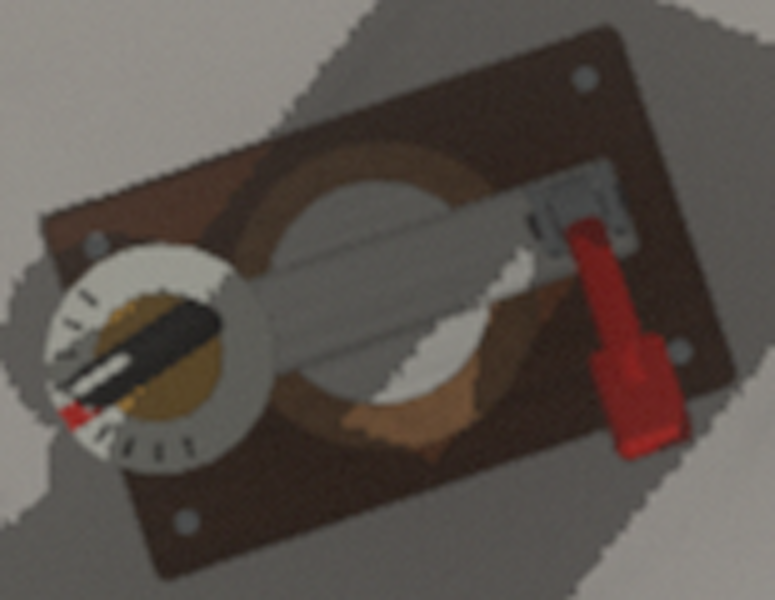

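View pics/s4z.png

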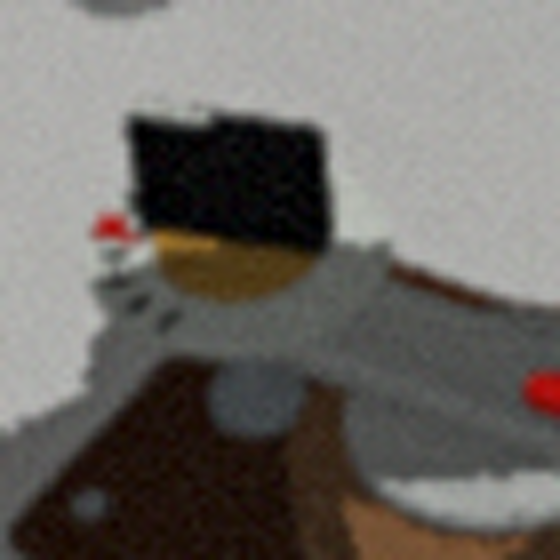

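```bash
python3 - <<'E'
from m import *
Z=lambda a,b,z:onz('top',165+a/5-.4,195+b/5-.4,z)
ang=lambda d:np.degrees(np.arctan2(d[1],d[0]))%360
im=cv2.imread('pics/top0.png')
for a,b in[((70,395),(208,312)),((78,391),(130,359))]:
    p,q=Z(*a,96),Z(*b,96);print(p.round(1),q.round(1),np.hypot(*(p-q)[:2]),ang(p-q))
# stripe by mask, sub-pixel
t=cv2.imread('pics/t4.png')[:,:,::-1].copy();g=cv2.cvtColor(t,cv2.COLOR_RGB2GRAY)
k=big((g<45).astype(np.uint8),(176,252,212,282));q=pts(k);rc=cv2.minAreaRect(q);print(k.sum(),rc)
vx=cv2.fitLine(q,cv2.DIST_L2,0,.01,.01).ravel();a,b=vx[2:]-15*vx[:2],vx[2:]+15*vx[:2];d=onz('top',*a,90)-onz('top',*b,90);print('fit',ang(d),ang(-d))
red=mask(t,lambda h,s,v:(s>120)&((h<6)|(h>174))&(v>60));m=big(red,(170,265,190,290));mu=pts(m).mean(0)
o=np.array([463.4,218,60]);print('mark',m.sum(),mu,ang(onz('top',*mu,60)-o))
# 10-tick: mark direction in model
print(200.8-np.degrees(1.3))
# scene top edge of bar
S=lambda a,b,z:onz('scene',205+a/8-.4,190+b/8-.4,z)
p,q=S(132,118,96),S(322,127,96);print(p,q,ang(p-q),np.hypot(*(p-q)[:2]))
E
```

```text
[450.5 236.4  96. ] [475.  198.7  96. ] 44.94801427601927 123.02538616132675
[451.7 234.2  96. ] [461.1 220.   96. ] 17.015668496862496 123.61850401079184
200 ((194.3076629638672, 264.9615173339844), (8.59785270690918, 30.508512496948242), 56.3099365234375)
fit 129.99930123437704 309.99930123437707
mark 20 [179.5 277.5] 124.80865554139943
126.31548663299299
[449.21560629 232.99971755  96.        ] [477.90928634 203.3928461   96.        ] 134.10262025108696 41.22977215932153
```

```bash
python3 - <<'E'
from m import *
for z in(72,110,125,140):print(z,((proj('top',[463.3,78.5,z])[0]+.4-[165,195])*5).round())
print(((proj('top',[510,96.3,68])[0]+.4-[165,195])*5).round())
f=np.array([-.935,-.355,0]);pin=np.array([510,96.3,68.])
for th in(.7,.8,.9,1.):
    e=pin+98*(f*np.cos(th)+[0,0,np.sin(th)]);print(th,e.round(),((proj('top',e)[0]+.4-[165,195])*5).round(),proj('scene',e)[0].round(1))
print(r.sense()['eef_pos'])
E
```

```text
72 [635. 371.]
110 [632. 363.]
125 [630. 360.]
140 [628. 356.]
[580. 210.]
0.7 [440.  70. 131.] [659. 446.] [276.2 240.3]
0.8 [446.  72. 138.] [651. 421.] [278.3 234.1]
0.9 [453.  75. 145.] [641. 394.] [280.5 228.1]
1.0 [460.  78. 150.] [631. 364.] [283.  222.1]
[ 460.14170588 -163.18394809  194.86948106]
```

Emit:
jog_arm:
  increments: "2.4 1.8 0 0 0 0 -1;2.4 1.8 0 0 0 0 -1;2.4 1.8 0 0 0 0 -1;2.4 1.8 0 0 0 0 -1;2.4 1.8 0 0 0 0 -1;2.4 1.8 0 0 0 0 -1;2.4 1.8 0 0 0 0 -1;2.4 1.8 0 0 0 0 -1"

```text
clock: 9.2
eef_pos: [462.6, 81.4, 194.7]
tcp_rot: [3.141, -0.0, 2.2]
contact_force: [-0.3, 0.1, -0.6]
opening: 0.007
```

Emit:
jog_arm:
  increments: "0 0 1.5 0 0 0 -1;0 0 1.5 0 0 0 -1;0 0 1.5 0 0 0 -1;0 0 1.5 0 0 0 -1;0 0 1 0 0 0 -1;0 0 1 0 0 0 -1;0 0 1 0 0 0 -1;0 0 0 0 0 0 -1"

```text
clock: 10.0
eef_pos: [462.6, 79.1, 103.4]
tcp_rot: [-3.141, -0.001, 2.2]
contact_force: [-1.0, -0.1, 0.7]
opening: 0.001
```

Emit:
jog_arm:
  increments: "0 0 0.5 0 0 0 -1;0 0 0.5 0 0 0 -1;0 0 0.5 0 0 0 -1;0 0 0.5 0 0 0 -1;0 0 0.5 0 0 0 -1;0 0 0.3 0 0 0 -1;0 0 0 0 0 0 -1;0 0 0 0 0 0 -1"

```text
clock: 10.8
eef_pos: [463.0, 79.0, 76.2]
tcp_rot: [3.142, -0.0, 2.2]
contact_force: [-0.4, -0.9, 0.6]
opening: 0.003
```

```bash
python3 - <<'E'
from m import *
im=snap('scene','s5.png');a=cv2.resize(im[170:300,195:335,::-1],None,fx=4,fy=4,interpolation=cv2.INTER_CUBIC);cv2.imwrite('pics/s5z.png',a)
print(r.sense()['eef_pos'],r.sense()['contact_force'])
E
```

```text
[463.08651683  78.9955018   76.29387128] [-0.37735716 -0.01048047 -0.33943056]
```

View pics/s5z.png

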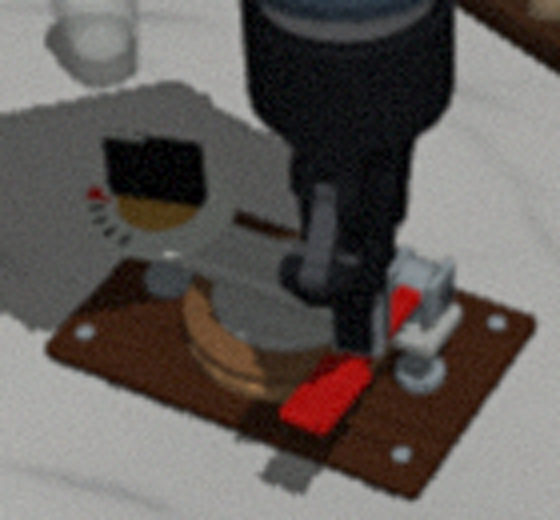

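Emit:
jog_arm:
  increments: "0 0 0.15 0 0 0 -1;0 0 0.15 0 0 0 -1;0 0 0.15 0 0 0 -1;0 0 0.1 0 0 0 -1;0 0 0 0 0 0 -1;0 0 0 0 0 0 -1;0 0 0 0 0 0 -1;0 0 0 0 0 0 -1"

```text
clock: 11.65
eef_pos: [463.1, 79.0, 71.7]
tcp_rot: [3.141, 0.0, 2.2]
contact_force: [-4.6, -0.2, 17.6]
opening: -0.003
```

The force has risen to 17.6 N at z = 71.7 mm, so the lever is on its stop. I'll press slightly more, then retreat and look.

Emit:
jog_arm:
  increments: "0 0 0.03 0 0 0 -1;0 0 0 0 0 0 -1;0 0 0 0 0 0 -1;0 0 -1 0 0 0 -1;0 0 -2 0 0 0 -1;0 0 -3 0 0 0 -1;0 0 -3 0 0 0 -1;0 0 -3 0 0 0 -1"

```text
clock: 12.45
eef_pos: [462.7, 78.9, 191.7]
tcp_rot: [-3.142, -0.0, 2.2]
contact_force: [-0.3, 0.9, -0.2]
opening: -0.003
```

Emit:
jog_arm:
  increments: "-2.4 -1.8 0 0 0 0 -1;-2.4 -1.8 0 0 0 0 -1;-2.4 -1.8 0 0 0 0 -1;-2.4 -1.8 0 0 0 0 -1;-2.4 -1.8 0 0 0 0 -1;-2.4 -1.8 0 0 0 0 -1;-2.4 -1.8 0 0 0 0 -1;-2.4 -1.8 0 0 0 0 -1"

```text
clock: 13.25
eef_pos: [459.3, -162.3, 190.6]
tcp_rot: [3.141, 0.0, 2.2]
contact_force: [-0.5, 0.1, -0.0]
opening: -0.004
```

```bash
python3 - <<'E'
from m import *
im=snap('top','t6.png');a=cv2.resize(im[195:315,165:320,::-1],None,fx=4,fy=4,interpolation=cv2.INTER_CUBIC)
im2=snap('scene','s6.png');b=cv2.resize(im2[190:300,195:335,::-1],None,fx=4,fy=4,interpolation=cv2.INTER_CUBIC)
cv2.imwrite('pics/t6z.png',a);cv2.imwrite('pics/s6z.png',b)
f=np.array([-.935,-.355,0]);pin=np.array([510,96.3,68.])
for th in(0,.05,.1):
    e=pin+98*(f*np.cos(th)+[0,0,np.sin(th)]);print(th,((proj('top',e)[0]+.4-[165,195])*4).round(),((proj('scene',e)[0]+.4-[195,190])*4).round())
E
```

```text
0 [551. 423.] [304. 357.]
0.05 [551. 422.] [303. 348.]
0.1 [551. 421.] [303. 338.]
```

View pics/t6z.png

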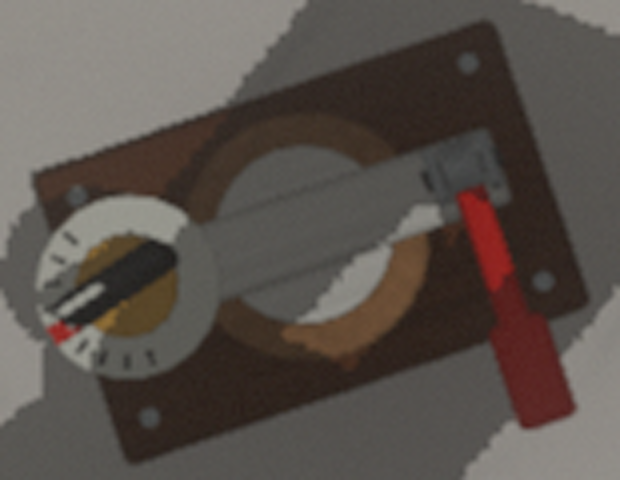

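View pics/s6z.png

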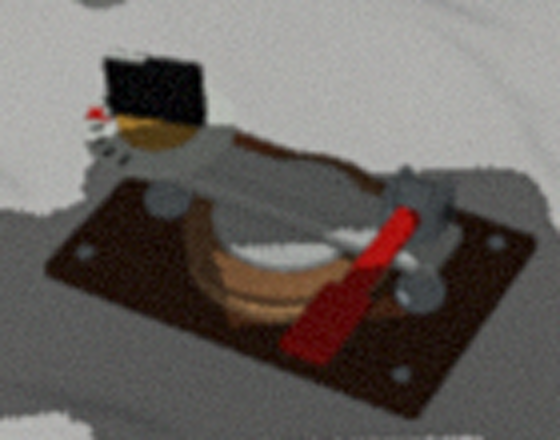

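The lever tip appears at about (303,355) in the scene zoom; the prediction for fully down is (304,357). In the top zoom the nut is unchanged, with its stripe at the red mark near (60,330). The arm touches nothing, so I'm handing in.

```bash
python3 -c "
from rig import r
print(r.sense()['contact_force']);print(r.sign_off())"
```

```text
[-0.4658586   1.10697794 -0.52176716]
the job is handed in; nothing more can be done
None
```

I turned the nut clockwise about 1.23 rad, so its stripe is at the red mark. I then let go, pressed the red lever fully down with the closed fingertips, backed the arm away and handed in at about 13.4 s.

**Nut:** The jaw angle when I let go was 126.0°. The mark should be at 126.3° from the measured press direction, and it measured 124.8° in the top image. The bar itself read about 123–124° in the top view, and two rougher readings (130° there, 134° in the scene view) disagreed. I trusted the jaw angle. In the last pictures the stripe looks to be at the mark and did not move when the lever closed.

**Lever:** It came onto its stop with 17.6 N at 71.7 mm, against the expected 72 mm. Its tip in the scene view matched the fully-down position within about 1 px.

**Hands off:** The force reading was about zero at hand-in, with the arm well clear of the press.

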